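# Release the ratchet bar clamp and push its jaw fully back

## Task

The bar clamp is wanted wide open for the next job: with the fingertips press the release paddle on its sliding jaw down to the bottom and, keeping it pressed, push the jaw back along the bar until it meets the end stop, then let go. Only press and push: the wood block stays lying on the bar where it is, and nothing else on the bench is lifted or disturbed.

Things in the scene. Friction and masses are not known exactly. Their poses are not given: they have to be found in the camera images.
- clamp: Ratchet bar clamp fixed to the bench: bright metal bar 380 x 30 mm, top 60 mm above the bench, on two dark feet. Origin on the bench under the bar's middle; z up, y along the bar. Grey fixed jaw (60 mm wide, top 116 mm high) at the -y end, face at y = -145 mm; grey sliding jaw opens toward +y, up to a dark end stop (face at y = +149 mm, top 81 mm high). Ratchet teeth on the -x side.
- jaw (a joint): Position of the sliding jaw along the bar in m: 0 = nearest the fixed jaw, grows as it moves toward the clamp's +y, 0.105 = fully back against the end stop. It drags with about 2.5 N. While the paddle is up, ratchet teeth (8 mm apart) stop it from moving toward +y (at most the play of one tooth).
- release (a joint): How far the release paddle is pressed down, in m: 0 = up, 0.008 = bottom. Spring force 2.4 N at the top, 5.6 N at the bottom; it springs up when let go. The pawl is clear of the teeth from 0.0045 down. Unpressed, the pawl may rest part-way up a tooth, so that this reads 0 to 0.004.
- paddle_top (a point): Middle of the upper face of the release paddle, a flat ribbed dark metal plate 44 mm (clamp x) by 52 mm (clamp y) on top of the sliding jaw; it rides with the jaw and travels straight down. Upper face 94 mm above the bench when up, 86 mm when fully pressed. It lies in a pocket 60 mm long in clamp y, open at both x sides, between the jaw plate and the rear wall.
- rear_wall (a point): Middle of the top edge of the sliding jaw's rear wall, on its face toward the paddle: 30 mm toward clamp +y from the paddle's middle, 108 mm above the bench; wall 48 mm wide, 10 mm thick. A fingertip that keeps the paddle pressed can push this wall, and so the jaw, toward +y. The opposite wall of the pocket is the jaw plate (60 mm wide, top 115 mm above the bench).
- jaw_face (a point): Middle of the sliding jaw's gripping face (the side toward the fixed jaw), 88 mm above the bench.
- block_center (a point): Centre of the loose wood block 82 x 84 x 45 mm (82 g) that lies flat on the bar close to the fixed jaw; it must stay there.
- tape_roll: Roll of tape lying flat, 56 mm across, 22 mm high; origin at the middle of its underside. Bystander.
- offcut: Dark wood offcut lying flat, 41 x 152 x 28 mm; origin at the middle of its underside. Bystander.
- paint_tin: Small closed paint tin standing up, 78 mm across, 77 mm high; origin at the middle of its underside. Bystander.
- thread_spool: Spool of thread standing up, 43 mm across, 47 mm high; origin at the middle of its underside. Bystander.
Things that resemble listed ones, but are neither listed nor needed, are in the scene too. There is more than one size of the part that bears block_center; the job needs the larger.

How it is judged (in metres and radians):
On the way, in this order (a step that is already met when the one before it is completed fails the run):
1. the release paddle is pressed down clear of the teeth (value of joint release above 0.0048 m), for 0.1 s.
2. the sliding jaw is pushed back to the end stop (value of joint jaw above 0.099 m), for 0.2 s.
At the end, for the whole second after the job is handed in: The sliding jaw stands within 6 mm of its end stop and at rest, the paddle has been let go (pressed less than 4.5 mm), and the wood block lies level on the bar within 20 mm of where it was (value of joint jaw above 0.099 m and value of joint release below 0.0045 m and distance of block_center from where it was at the start of the episode below 0.02 m and angle between block_center's own z axis and vertical below 0.15 rad and velocity of joint jaw between -0.01 and 0.01 m/s); the robot touches nothing.
It fails at once if the wood block is lifted, knocked off or shoved more than 20 mm (distance of block_center from where it was at the start of the episode above 0.02 m or height (world z) of block_center above 0.095 m or angle between block_center's own z axis and vertical above 0.3 rad).
It fails at once if a bystander is moved more than 30 mm (distance of any of tape_roll, offcut, paint_tin, thread_spool from where it was at the start of the episode above 0.03 m).
It fails at once if a bystander is lifted more than 20 mm off the bench (height (world z) of any of tape_roll, offcut, paint_tin, thread_spool above 0.02 m).
It also fails if it takes over 35 s, if anything falls off the work surface, if the arm or the gripper's body presses on something with over 40 N, if the wrist force passes 120 N, or if a joint passes its speed limit or range.

## Robot

A 6-joint arm with a two-finger parallel gripper is mounted at the origin on a cart in front of the work surface, level with it; the furniture and walls round the work are solid. World frame = base frame: x ahead of the robot, y to its left, z up, the work surface at z = 0. Lengths are in mm, angles in rad, forces in N, time in s.
With the tool pointing down it reaches from about 300 to 1000 mm from the base axis. Payload 5.1 kg.
Tool frame: the origin (TCP) lies on the centre line of the jaws, within the pads' length; the fingertips stand 17 mm ahead of it and the grasp point (between the pads) lies 2 mm behind it (bot.tips_ahead is the distance from the TCP to the fingertips, in mm); z points along the fingers, y is the line along which they close (so a half turn about z gives the same grasp; the last joint's range is limited). The gripper opens to 95 mm and grips with 3 to 60 N. Pads are 20 mm wide; open, the fingers measure 119 mm over their backs; the gripper's body (75 mm by 180 mm) begins 59 mm behind the grasp point.
Start: joints at [1.093, 0.124, 1.65, -0, 1.367, -0.083], TCP at [250.025, 599.977, 231.656] pointing down, gripper open.
Joint ranges: [-2.61, 2.61], [-1.02, 2.33], [0.03, 2.71], [-1.35, 4.49], [0.32, 2.68], [-2.91, 2.91]. Speed limits (rad/s): [2.57, 2.57, 3.14, 3.14, 3.14, 3.14].

## Interface

Orientations are given as a rotation vector (axis times angle).
In Python, from rig import bot gives the robot as it stands.
- The arm moves only by the tool arm_command, never from a script. Its argument "motion" is text: rows parted by semicolons, each of 6 numbers parted by spaces: the shift along the tool's x, y, z in cm, then the turn, a rotation vector about the tool's x, y, z in degrees. A call has 1 to 20 rows; each row is the pose to reach, as a shift and turn from the pose commanded when the call began, along the tool's axes at that moment; what a row does not reach only later rows make up. A row lasts 1/12 s, in which the tool goes at most 41.7 mm and 7.16 degrees, less where a joint would pass 70% of its speed; a pose out of reach is approached as far as the arm can. A call with a gripper value outside its range is refused whole. "grip" is the finger opening in cm, from 0 to 9.51, set as the call begins (left out, the last holds). The fingers move at their own pace and stop on an object; the grip force is fixed at half the most. Time passes only in rows, so rows that repeat a pose let the fingers close. It gives the time, the measured TCP pose, the force, the opening and the grip force at its end, in the units of the state.
- bot.sense(): the state, without advancing time (a new reading comes with each control period).
- bot.read_camera(name): name is "scene" or "side" or "wrist"; returns a dict with "pixels" (400x640x3 uint8, red, green, blue), "z_map" (400x640 float32, mm along the optical axis (not along the pixel's ray), 0 where there is no reading), "fx", "fy", "cx", "cy" (pixels), "R" (3x3) and "t" (3): a world point X has camera coordinates R X + t. Camera axes: x right, y down, z forward; pixel columns grow to the right and rows downward; lengths in mm; the calibration is good to about 2 mm. A picture is of the moment at which its call begins.
- bot.job_done(): hands the job in; it is judged then, once.
The state is a dict: "t": time; "qpos": joint angles; "joint_velocities": joint speeds; "tau": joint torques, N m; "tcp_pos": TCP position; "tool_rot": TCP orientation; "contact_force": force on the tool from outside, world axes, zero at the start; "wrist_torque": the same for the moment, N m; "opening": opening from 0.0 (shut) to 1.0 (fully open); "grasp_force": force on a finger pad.
Only numpy, scipy, OpenCV 4.12 (cv2) and the standard library are available. Lean on these libraries where they do the work, as an engineer would, in place of code of your own. Each camera call takes 0.05 s, during which the arm holds its last target. There are 200 camera calls.

## Working session

There is one attempt and no reset: what is moved stays moved. The work goes in short steps, Python scripts to look and compute and a tool call to move; the robot and the scene stay as the last step left them, time stands still between calls to the robot, and variables do not carry over. Pictures are saved under pics/ and viewed, at most 10 in all, crops included, and the job is handed in when it is done.

Besides the shell and the picture viewer there is one more tool, called after "Request:" as name(argument=value, ...) on one line, values as JSON. arm_command: Moves the arm, as the interface text tells. Its arguments: {"type":"object","properties":{"motion":{"type":"string"},"grip":{"type":"number"}},"required":["motion"]}

```bash
mkdir -p pics; cat > h.py <<'E'
from rig import bot
import numpy as np, cv2
def cloud(c):
    z=c["z_map"]; v,u=np.mgrid[:z.shape[0],:z.shape[1]]
    P=np.stack([(u-c["cx"])/c["fx"]*z,(v-c["cy"])/c["fy"]*z,z],-1)
    W=(P-c["t"])@c["R"]; W[z==0]=np.nan
    return W
E
python3 - <<'E'
from h import *
for n in("scene","side"):
    c=bot.read_camera(n); np.savez(n+".npz",**c,W=cloud(c)); cv2.imwrite(f"pics/{n}.png",c["pixels"][...,::-1])
s=bot.sense(); print(s["tcp_pos"],s["tool_rot"],s["t"])
E
```

```text
[249.78006747 599.50942574 230.51305053] [-6.15997276e-01 -3.08009238e+00  2.87259685e-03] 0.1
```

View pics/scene.png

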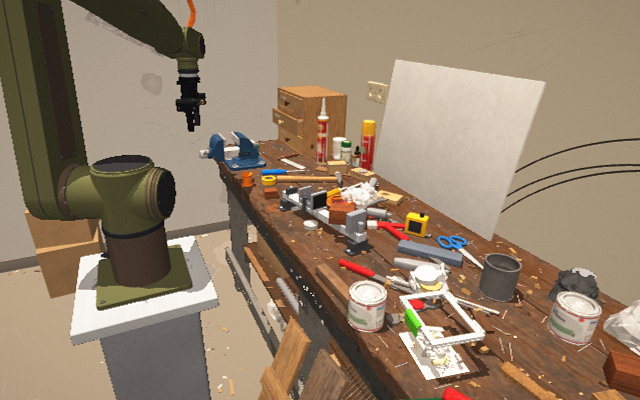

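View pics/side.png

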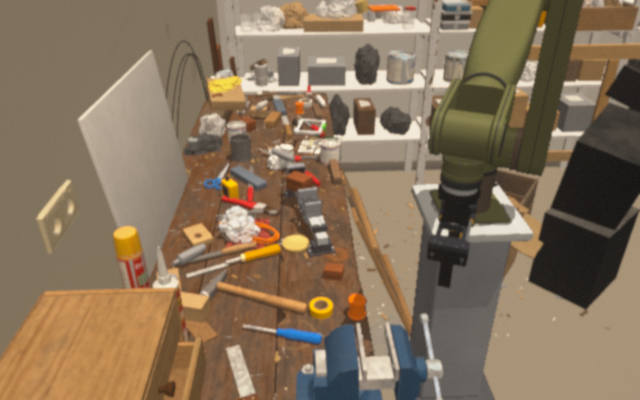

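Scene view: the clamp runs from (288,193), the end stop, to (357,235), the fixed jaw. The sliding jaw and paddle are near (318,200), and the wood block is near (342,210). In the side view the clamp spans (300,190) to (320,250). Possible confusions: the blue vise (240,150), the small red-brown block at (270,192), the grey bar at (430,252). I'll check this in one close crop.

```bash
python3 - <<'E'
from h import *
a=np.load("scene.npz"); b=np.load("side.npz")
A=cv2.resize(a["pixels"][165:265,260:400],None,fx=5,fy=5,interpolation=cv2.INTER_CUBIC)[:,:,::-1][:,:700]
cv2.imwrite("pics/c1.png",A)
B=cv2.resize(b["pixels"][160:280,260:380],None,fx=5,fy=5,interpolation=cv2.INTER_CUBIC)[:,:,::-1]
cv2.imwrite("pics/c2.png",B)
for n,d,pts in(("scene",a,[(288,193),(318,200),(342,205),(342,212),(357,218),(357,235),(270,192)]),("side",b,[(300,180),(307,195),(312,210),(318,225),(322,240),(300,175),(333,270)])):
    for u,v in pts: print(n,u,v,d["W"][v,u].round())
E
```

```text
scene 288 193 [472. 201.  64.]
scene 318 200 [512.  55.  91.]
scene 342 205 [549. -26. 103.]
scene 342 212 [529. -61.  99.]
scene 357 218 [ 548. -110.  100.]
scene 357 235 [ 541. -128.   58.]
scene 270 192 [450. 320.  25.]
side 300 180 [535.  -7. 109.]
side 307 195 [516.  70.  98.]
side 312 210 [503. 138.  87.]
side 318 225 [489. 209.  81.]
side 322 240 [480. 238.  50.]
side 300 175 [535. -51. 104.]
side 333 270 [457. 350.  33.]
```

View pics/c1.png

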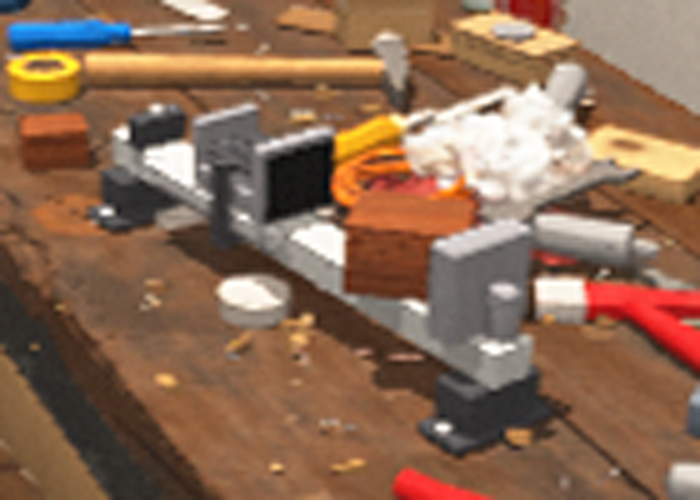

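View pics/c2.png

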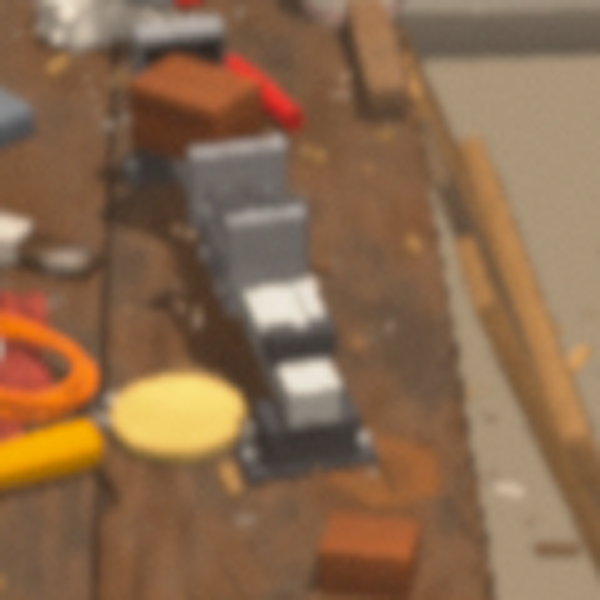

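The crops confirm it: dark-faced sliding jaw with paddle pocket (crop 1, ~(230,165)), end stop (155,125), large block (410,235) and fixed jaw (480,280). The small block at (55,140) is the decoy. Next I move above the paddle, turn into line with the bar, and look with the wrist camera.

Request:
arm_command(motion="-45 -39.7 -3 0 0 -35;-45 -39.7 -3 0 0 -35;-45 -39.7 -3 0 0 -35;-45 -39.7 -3 0 0 -35;-45 -39.7 -3 0 0 -35;-45 -39.7 -3 0 0 -35;-45 -39.7 -3 0 0 -35;-45 -39.7 -3 0 0 -35;-45 -39.7 -3 0 0 -35;-45 -39.7 -3 0 0 -35;-45 -39.7 -3 0 0 -35;-45 -39.7 -3 0 0 -35;-45 -39.7 -3 0 0 -35;-45 -39.7 -3 0 0 -35;-45 -39.7 -3 0 0 -35;-45 -39.7 -3 0 0 -35;-45 -39.7 -3 0 0 -35;-45 -39.7 -3 0 0 -35;-45 -39.7 -3 0 0 -35;-45 -39.7 -3 0 0 -35", grip=0)

```text
t: 1.77
tcp_pos: [512.2, 61.6, 261.5]
tool_rot: [0.342, -3.123, -0.0]
contact_force: [0.1, -0.3, 0.2]
opening: 0.009
grasp_force: 0.0
```

```bash
python3 - <<'E'
from h import *
from scipy.spatial.transform import Rotation as Ro
c=bot.read_camera("wrist"); np.savez("wrist.npz",**c,W=cloud(c)); cv2.imwrite("pics/w1.png",c["pixels"][...,::-1])
s=bot.sense(); print(s["t"],s["tcp_pos"],Ro.from_rotvec(s["tool_rot"]).as_matrix().round(3),s["contact_force"],s["opening"])
W=cloud(c)
for v in range(20,400,40): print([tuple(int(k) if k==k else -1 for k in W[v,u]) for u in range(40,640,80)])
E
```

```text
1.8167 [512.26763374  61.56514037 261.55856159] [[-0.976 -0.216 -0.   ]
 [-0.216  0.976  0.   ]
 [ 0.     0.    -1.   ]] [-0.00930029  0.25449676  0.09147426] 0.0032451298490739264
[(418, -256, 28), (400, -175, 28), (256, -413, -858), (197, -146, -855), (160, 114, -762), (76, 388, -862), (17, 656, -863), (-40, 921, -859)]
[(459, -277, 1), (439, -188, 1), (419, -98, 1), (399, -9, 0), (260, 152, -861), (198, 428, -863), (138, 701, -856), (76, 979, -861)]
[(504, -279, 0), (481, -174, 20), (463, -93, 0), (442, -1, 0), (422, 90, 0), (401, 182, 0), (265, 751, -857), (202, 1036, -858)]
[(550, -272, 8), (531, -183, 0), (510, -88, -1), (489, 7, 0), (467, 102, 1), (446, 197, 0), (425, 293, 0), (404, 388, 0)]
[(603, -278, 1), (580, -178, 3), (528, -49, 106), (523, 20, 59), (498, 99, 92), (486, 189, 59), (472, 311, 0), (450, 410, 0)]
[(658, -279, 0), (635, -177, 0), (569, -45, 103), (590, 26, 0), (567, 128, 0), (541, 224, 12), (522, 331, 0), (499, 432, 1)]
[(496, -23, 326), (679, -161, 22), (669, -68, 1), (480, 43, 328), (475, 64, 329), (601, 250, -5), (576, 352, 0), (461, 132, 326)]
[(499, -14, 339), (494, 5, 339), (491, 25, 338), (481, 45, 346), (478, 63, 345), (477, 84, 339), (473, 105, 338), (468, 125, 338)]
[(512, -14, 338), (823, -166, 0), (796, -52, 0), (491, 47, 347), (487, 65, 346), (721, 288, -1), (689, 392, 9), (479, 130, 338)]
[(498, 3, 362), (495, 18, 361), (491, 33, 362), (489, 48, 360), (485, 63, 362), (482, 78, 361), (479, 94, 361), (475, 108, 361)]
```

View pics/w1.png

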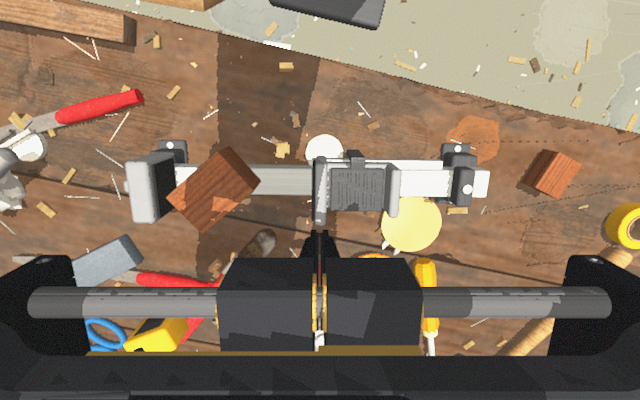

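The wrist view shows the ribbed paddle at about (357,187), the jaw plate at (319,190), the rear wall at (393,190), the end stop at (462,180) and the large block at (215,188). I'll measure these in clamp axes.

```bash
python3 - <<'E'
from h import *
W=np.load("wrist.npz")["W"]
z=W[...,2]; roi=np.zeros(z.shape,bool); roi[140:235,255:500]=1
bar=roi&(abs(z-60)<3); p=W[bar][:,:2].astype(np.float32)
(cx,cy),(w,h),a=cv2.minAreaRect(p)
l=cv2.fitLine(p,cv2.DIST_HUBER,0,.01,.01).ravel(); d=l[:2]*np.sign(l[1]); n=np.array([d[1],-d[0]])
print("dir",d,"pt",l[2:],"bar n=130%",np.percentile((p-l[2:])@n,[1,99]))
o=np.array([512.3,61.6])
def rep(k,m):
    q=(W[m][:,:2]-o); print(k,m.sum(),"along",np.percentile(q@d,[1,50,99]).round(1),"across",np.percentile(q@n,[1,50,99]).round(1),"z",np.median(z[m]).round(1))
rep("bar",bar)
def box(u0,u1,v0,v1,z0,z1):
    m=np.zeros(z.shape,bool); m[v0:v1,u0:u1]=1; return m&(z>z0)&(z<z1)
rep("paddle",box(332,385,150,225,82,99)); rep("plate",box(305,332,150,230,110,120))
rep("wall",box(382,405,150,225,104,112)); rep("stop",box(440,485,140,215,76,86)); rep("block",box(160,262,140,235,98,109))
E
```

```text
dir [-0.21713416  0.97614175] pt [502.17126 115.97642] bar n=130% [-21.5667758   18.07829094]
bar 3826 along [-66.9  94.6 180.7] across [-19.6   1.9  20. ] z 60.1
paddle 2420 along [12.3 37.  62. ] across [-27.7   2.2  26.4] z 93.7
plate 817 along [-7.   0.5  6.8] across [-24.7   3.3  32.9] z 114.6
wall 511 along [66.7 70.9 76.4] across [-18.    4.1  27.9] z 107.5
stop 611 along [141.8 148.5 157.2] across [-13.3   4.9  25.1] z 80.8
block 3982 along [-152.2 -104.8  -66.9] across [-30.8   4.6  40.9] z 105.2
```

Request:
arm_command(motion="-0.4 4.7 4 0 0 0;-0.4 4.7 8 0 0 0;-0.4 4.7 11 0 0 0;-0.4 4.7 13 0 0 0;-0.4 4.7 14 0 0 0;-0.4 4.7 14.4 0 0 0;-0.4 4.7 14.4 0 0 0;-0.4 4.7 14.4 0 0 0")

```text
t: 2.48
tcp_pos: [507.9, 107.4, 119.7]
tool_rot: [-0.339, 3.12, -0.0]
contact_force: [-0.3, -0.8, 1.2]
opening: 0.006
grasp_force: 0.0
```

Request:
arm_command(motion="0 0 0.3 0 0 0;0 0 0.5 0 0 0;0 0 0.7 0 0 0;0 0 0.9 0 0 0;0 0 1.1 0 0 0;0 0 1.2 0 0 0;0 0 1.3 0 0 0;0 0 1.4 0 0 0;0 0 1.4 0 0 0;0 0 1.4 0 0 0")

```text
t: 3.32
tcp_pos: [507.2, 107.1, 104.2]
tool_rot: [-0.339, 3.122, -0.0]
contact_force: [0.5, -0.9, 4.7]
opening: 0.006
grasp_force: 2.4
```

Request:
arm_command(motion="0 0 0.1 0 0 0;0 0 0.2 0 0 0;0 0 0.3 0 0 0;0 0 0.3 0 0 0;0 0 0.3 0 0 0")

```text
t: 3.73
tcp_pos: [507.4, 107.3, 103.1]
tool_rot: [-0.339, 3.122, -0.0]
contact_force: [-4.0, -1.4, 14.8]
opening: 0.006
grasp_force: 7.3
```

Request:
arm_command(motion="0 0.2 0 0 0 0;0 0.4 0 0 0 0;0 0.6 0 0 0 0;0 0.8 0 0 0 0;0 1.1 0 0 0 0;0 1.4 0 0 0 0;0 1.7 0 0 0 0;0 2 0 0 0 0;0 2.3 0 0 0 0;0 2.6 0 0 0 0;0 2.9 0 0 0 0;0 3.2 0 0 0 0;0 3.5 0 0 0 0;0 3.8 0 0 0 0;0 4.1 0 0 0 0;0 4.4 0 0 0 0;0 4.7 0 0 0 0;0 5 0 0 0 0;0 5 0 0 0 0;0 5 0 0 0 0")

```text
t: 5.4
tcp_pos: [497.0, 156.4, 103.1]
tool_rot: [-0.339, 3.121, 0.0]
contact_force: [-2.2, -0.5, 13.5]
opening: 0.006
grasp_force: 6.6
```

Request:
arm_command(motion="0 0.2 0 0 0 0;0 0.4 0 0 0 0;0 0.6 0 0 0 0;0 0.8 0 0 0 0;0 1 0 0 0 0;0 1.2 0 0 0 0;0 1.4 0 0 0 0;0 1.6 0 0 0 0;0 1.8 0 0 0 0;0 2 0 0 0 0;0 2.1 0 0 0 0;0 2.2 0 0 0 0;0 2.2 0 0 0 0;0 2.2 0 0 0 0")

```text
t: 6.57
tcp_pos: [493.0, 176.0, 103.1]
tool_rot: [-0.34, 3.119, -0.006]
contact_force: [1.4, -7.7, 12.2]
opening: 0.005
grasp_force: 6.2
```

```bash
python3 - <<'E'
from h import *
c=bot.read_camera("wrist"); cv2.imwrite("pics/w2.png",c["pixels"][...,::-1]); print(bot.sense()["contact_force"])
E
```

```text
[-0.42556612 -8.54036641 11.87770413]
```

View pics/w2.png

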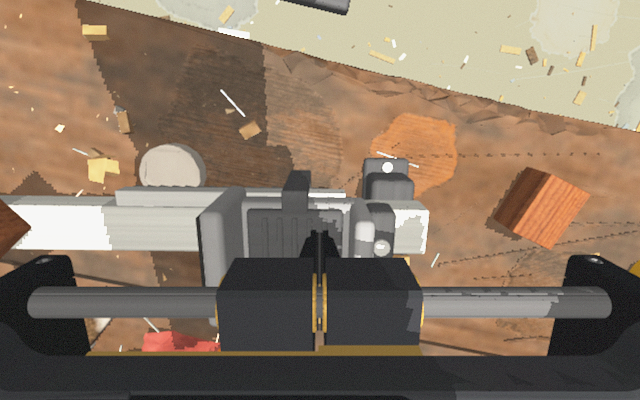

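The rear wall (360,225) looks up against the end stop (380,230), and the force is rising. I'll push a little more to confirm.

Request:
arm_command(motion="0 0.2 0 0 0 0;0 0.4 0 0 0 0;0 0.6 0 0 0 0;0 0.6 0 0 0 0;0 0.6 0 0 0 0")

```text
t: 7.03
tcp_pos: [491.7, 182.0, 103.1]
tool_rot: [-0.34, 3.119, -0.006]
contact_force: [0.9, -6.8, 12.3]
opening: 0.0
grasp_force: 6.1
```

Request:
arm_command(motion="0 0.2 0 0 0 0;0 0.4 0 0 0 0;0 0.6 0 0 0 0;0 0.6 0 0 0 0;0 0.6 0 0 0 0")

```text
t: 7.45
tcp_pos: [491.3, 184.3, 103.1]
tool_rot: [-0.341, 3.119, -0.019]
contact_force: [2.3, -20.7, 13.4]
opening: 0.004
grasp_force: 13.5
```

```bash
python3 - <<'E'
from h import *
c=bot.read_camera("wrist"); W=cloud(c); z=W[...,2]
d=np.array([-.2171,.9761]);o=np.array([512.3,61.6]); al=(W[...,:2]-o)@d; ac=(W[...,:2]-o)@np.array([.9761,.2171])
for k,a,b in(("plate",112,118),("wall",105,110.5),("stop",77,84),("paddle",84,97)):
    m=(z>a)&(z<b)&(abs(ac)<32)&(al>0)&(al<175); print(k,m.sum(),np.percentile(al[m],[1,5,50,95,99]).round(1),np.median(z[m]))
E
```

```text
plate 2058 [ 62.3  63.   68.5 124.1 131.3] 114.78436241619788
wall 1447 [ 58.6  59.2 132.1 141.  142. ] 107.92407356367808
stop 2274 [ 67.6  72.  130.8 156.4 157.7] 80.21290754186896
paddle 5583 [ 68.   72.1  99.1 132.6 150.5] 86.32593331747087
```

Jaw confirmed against the stop: wall back at 142, stop face at 141.8, 20 N stalled. Now I ease the preload and lift straight up.

Request:
arm_command(motion="0 -0.2 0 0 0 0;0 -0.3 -0.2 0 0 0;0 -0.3 -0.5 0 0 0;0 -0.3 -0.9 0 0 0;0 -0.4 -1.4 0 0 0;0 -0.6 -2 0 0 0;0 -0.8 -3 0 0 0;0 -0.8 -5 0 0 0;0 -0.8 -8 0 0 0;0 -0.8 -11 0 0 0;0 -0.8 -14 0 0 0;0 -0.8 -14 0 0 0;0 -0.8 -14 0 0 0;0 -0.8 -14 0 0 0")

```text
t: 8.67
tcp_pos: [489.7, 181.5, 240.2]
tool_rot: [0.339, -3.122, -0.0]
contact_force: [0.3, -0.9, -0.8]
opening: 0.006
grasp_force: 0.0
```

```bash
python3 - <<'E'
from h import *
c=bot.read_camera("wrist"); W=cloud(c); z=W[...,2]; cv2.imwrite("pics/w3.png",c["pixels"][...,::-1])
s=bot.sense(); print(s["tcp_pos"],s["contact_force"])
d=np.array([-.2171,.9761]);o=np.array([512.3,61.6]); al=(W[...,:2]-o)@d; ac=(W[...,:2]-o)@np.array([.9761,.2171])
for k,a,b,l,h in(("plate",112,118,30,90),("wall",105,110.5,110,165),("stop",77,84,135,175),("paddle",82,97,75,130),("block",98,109,-200,-50)):
    m=(z>a)&(z<b)&(abs(ac)<45)&(al>l)&(al<h); print(k,m.sum(),np.percentile(al[m],[1,50,99]).round(1),np.median(z[m]))
E
```

```text
[489.31246354 181.31308491 239.1827308 ] [-0.49847155 -0.04759806 -0.56133328]
plate 827 [61.5 67.2 72.3] 114.86702324889306
wall 556 [132.2 137.1 141.9] 107.7036114340126
stop 543 [139.7 150.8 158. ] 81.05642797104171
paddle 2815 [ 77.  102.4 127.8] 94.28985663609734
block 5296 [-154.1 -106.   -65.5] 105.26587046756461
```

View pics/w3.png

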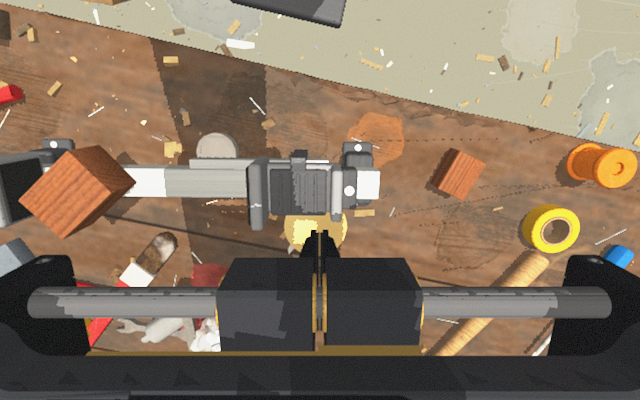

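The wrist view shows the jaw's rear wall (337,185) against the end stop (352,180). The paddle is up at 94 mm, the block (75,190) hasn't moved, and the arm is clear.

```bash
python3 -c "
from rig import bot
print(bot.job_done())"
```

```text
the job is handed in; nothing more can be done
None
```

The sliding jaw is pushed back against the end stop, the paddle is released and up, the wood block is where it was, and the job is handed in; the hand-in call gave no verdict.

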